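# Press a locating pin home with the ratchet clamp and release it

### The arm

A 7-joint arm with a two-finger parallel gripper is mounted at the origin on a cart in front of the work surface, level with it; the furniture and walls round the work are solid. World frame = base frame: x ahead of the robot, y to its left, z up, the work surface at z = 0. Lengths are in m, angles in degrees, forces in N, time in s.
With the tool pointing down it reaches from about 0.4 to 0.85 m from the base axis. Payload 6.9 kg.
Tool frame: the origin (TCP) lies midway between the tips of the shut fingers; the grasp point (between the pads) lies r.tcp_to_grasp behind it (r.tcp_to_grasp is the distance from the TCP to the grasp point, in m); z points along the fingers, y is the line along which they close (so a half turn about z gives the same grasp; the last joint's range is limited). The gripper opens to 85 mm and grips with 20 to 120 N. Pads are 22 mm wide; open, the fingers measure 114 mm over their backs; the gripper's body (76 mm by 85 mm) begins 54 mm behind the grasp point. The pads swing forward as they close: fully open they stand 13 mm farther back than shut.
Start: joints at [-61.507, 29.078, -13.613, 85.955, 7.202, 65.827, -8.869], TCP at [0.239, 0.578, 0.231] pointing down, gripper open.
Joint ranges: [-176.47, 176.47], [-13.61, 117.27], [-81.72, 77.17], [0.22, 143.17], [-87.28, 267.28], [10, 112.55], [-165.47, 165.47]. Speed limits (degrees/s): [136.94, 136.94, 180, 180, 180, 180, 180].

### API

Orientations are given as [roll, pitch, yaw] about the fixed x, y, z axes, in that order (R = Rz(yaw) Ry(pitch) Rx(roll)).
In Python, from bench import r gives the robot as it stands. The module is installed in compiled form; this text tells all that it offers.
- The arm moves only by the shell command python3 -m inch 'ROWS'. ROWS is JSON, a list that holds one entry, the list of rows, each a list of 5 numbers: the opening, from -1 (shut) to 1 (fully open), so that 0 is half open, then the shift along the tool's x, y, z each as a share of 0.25 m, from -1 to 1, then the turn about the tool's z as a share of 120 degrees, from -1 to 1. A call has 1 to 5 rows; each row is the pose to reach, as a shift and turn from the pose commanded when the call began, along the tool's axes at that moment; what a row does not reach only later rows make up. A row lasts 1/8 s, in which the tool goes at most 62.5 mm and 10.7 degrees, less where a joint would pass 70% of its speed; a pose out of reach is approached as far as the arm can. A call with a number of a shift or a turn outside -1 to 1 is refused whole. A call with a gripper value outside its range is refused whole. The fingers move at their own pace and stop on an object; the grip force is fixed at half the most. Time passes only in rows, so rows that repeat a pose let the fingers close. It gives the time, the measured TCP pose, the force, the opening and the grip force at its end, in the units of the state.
- r.get_obs(): the state, without advancing time (a new reading comes with each control period).
- r.camera(name): name is "scene" or "top" or "wrist"; returns a dict with "image" (420x560x3 uint8, red, green, blue), "K" (3x3 intrinsics, pixels), "eye" and "orientation" of the camera in the world. Camera axes: x right, y down, z forward; pixel columns grow to the right and rows downward; lengths in m; the calibration is good to about 2 mm. A picture is of the moment at which its call begins. There is no depth.
- r.close_job(): hands the job in; it is judged then, once.
Trained networks look in a picture, given as the dict that the camera call returned (one of the last four; its "shot" number tells which), for a name from the list of things; names that differ only in an ending like _2 or _b are one class to them, and where a whole thing is asked for, a point or a joint stands for the part that bears it (a point fixed in the world has none). Each returns a list of dicts, best first, with "confidence" (0 to 1); they miss things now and then, are a little off and sometimes report something else, mostly with a low value. They report only what shows in the picture. A call takes as long as a camera call.
- r.spot_in(picture, name): "bbox" ([left, top, width, height] in pixels, round what is visible of it).
- r.masks_of(picture, name): "pixels" (420x560 bool, what is visible of it) and "bbox" ([left, top, width, height] in pixels, round what is visible of it).
- r.mark_of(picture, name): "at" ([column, row] in pixels: a listed point, or the origin of a listed thing).
The state is a dict: "clock": time; "joint_positions": joint angles; "joint_velocities": joint speeds; "effort": joint torques, N m; "tcp_pos": TCP position; "ee_rot": TCP orientation; "force": force on the tool from outside, world axes, zero at the start; "ft_torque": the same for the moment, N m; "grip_width": finger opening in m; "gripper_force": force on a finger pad.
Only numpy, scipy, OpenCV 4.12 (cv2) and the standard library are available. Lean on these libraries where they do the work, as an engineer would, in place of code of your own. Each camera call takes 0.05 s, during which the arm holds its last target. There are 200 camera calls.

### The job

The shouldered locating pin in the aluminium block on the bench ratchet clamp is only pushed part of the way in. Pump the clamp's trigger until the jaw has pressed the pin fully home and the trigger goes stiff - squeeze it firmly, but never force it - then press the release tab and keep it down until the jaw has sprung all the way back, and let go. Work the clamp by its trigger and release only, and leave the things lying around it where they are.

Things in the scene. Friction and masses are not known exactly. Their poses are not given: they have to be found in the camera images.
- clamp: Ratchet clamp, fixed to the table: dark steel base plate 285 x 92 x 10 mm, grey body of two upright cheeks (80 mm long, 51 mm over the outside, tops 94 mm above the table). Origin on the table straight below the trigger's pivot, which is 80 mm up; x = the way the jaw advances (towards the block), z up. The base plate reaches from x = -90 to +195 mm.
- trigger_top (a point): Centre of the top face of the trigger's black paddle (40 mm along the clamp's x, 46 mm along y, 7 mm thick) behind the clamp's body, about 98 mm above the table at rest; pressed down from above. Paddle force: 2 to 5 N with the jaw free, 5 to 9 N driving the pin; with the pin home it climbs about 2 N per mm. 11 to 13 N held still is a firm squeeze; over 15 N overloads the pin.
- trigger (a joint): Trigger angle, rad: 0 at rest (sprung back up), 0.6 at the stop, paddle 55 mm lower. Level axis, 92 mm ahead of the paddle's centre. The first third of a stroke is idle, then the jaw advances by a third of what the paddle sinks: 10 mm a full stroke (to 0.5 or more), held in 5 mm teeth (what is over a whole tooth is lost on the way up). Let it rise fully between strokes.
- jaw: The clamp's moving jaw with its toothed bar: grey upright head 34 mm wide, 85 mm high. A weak spring draws it back when the pawls let go. Not to be touched.
- jaw_face (a point): Centre of the front face of the round rubber pad (24 mm across, sprung by some 24 N per mm) on the jaw, 66 mm above the table; at x = 92 mm in the clamp's frame when the jaw is fully back, and up to 46 mm further when advanced.
- pad: The jaw's round sprung rubber pad; origin 6 mm behind the middle of its front face.
- release_top (a point): Centre of the top face of the release tab (dark steel plate 28 mm along the clamp's x, 30 mm along y, 5 mm thick), on top of the clamp's body, about 109 mm above the table. Pressed down from above. It jumps a little as the teeth click by.
- release (a joint): Release angle, rad: about 0 at rest with the pawl in a tooth (up to 0.13 on a tooth's tip), 0.34 fully pressed, where the tab is some 12 mm lower; from about 0.2 on it frees the jaw, which then creeps back in 1 to 2 s while the tab is held. It takes 2 to 6 N, most with the jaw under load. It frees the jaw only with the trigger up at rest.
- bush_block: Aluminium block 40 x 52 x 72 mm fixed on the clamp's bed in front of the jaw; origin at the centre of its underside (12 mm above the table), axes as the clamp's. Its bored, brass-bushed face looks to -x, at x = -20 mm; where it stands along the bed differs by up to 5 mm.
- pin: Steel locating pin, 12 mm shank with a round shoulder 22 mm across and 5 mm thick; slides stiffly in the block (about 5 N). Origin at the centre of the shoulder's outer face. Not to be touched by the robot.
- pin_head (a point): Centre of the outer face of the pin's shoulder, 66 mm above the table. At x = -26 mm in the block's frame when the pin is fully home (shoulder on the bushing); it starts 8 to 20 mm further out.
- gauge_block: Bystander: stepped steel block 22 x 60 x 40 mm, loose; origin at the centre of its underside.
- sample_vial_2: Bystander: small clear vial with a white ribbed cap, standing, 25 mm wide, 60 mm high, loose; origin at the centre of its underside.
- punch_tin: Bystander: grey flat tin 68 x 93 x 28 mm, loose; origin at the centre of its underside.
- thumb_screw_1: Bystander: knurled screw standing on its head, 24 mm wide, 31 mm high, loose; origin at the centre of its underside.

How it is judged (in metres and radians):
On the way:
1. the pin is fully home (within 1 mm) and the jaw presses it there with at least 14 N (x of pin_head in the frame of bush_block above -0.027 m and contact force between pad and pin above 14 N), for 0.1 s.
At the end, for the whole second after the job is handed in: the pin is fully home (shoulder within 1 mm of the bushing), the jaw is back within 3 mm of its rear stop, and trigger (under 0.05 rad) and release (under 0.15 rad) are up again (x of pin_head in the frame of bush_block above -0.027 m and x of jaw_face in the frame of clamp below 0.095 m and value of joint trigger below 0.05 rad and value of joint release below 0.15 rad); the robot touches nothing.
It fails at once if the jaw presses the pin with more than 34 N (contact force between pad and pin above 34 N).
It fails at once if the robot pushes the jaw or the pin itself (over 2 N) (contact force between any of the fingers, the arm and jaw above 2 N or contact force between any of the fingers, the arm and pin above 2 N).
It fails at once if a thing lying near the clamp is moved by more than 15 mm (distance of any of gauge_block, sample_vial_2, punch_tin, thumb_screw_1 from where it was at the start of the episode above 0.015 m).
It also fails if it takes over 58 s, if anything falls off the work surface, if the arm or the gripper's body presses on something with over 40 N, if the wrist force passes 120 N, or if a joint passes its speed limit or range.

## Working session

There is one attempt and no reset: what is moved stays moved. The work goes in short steps, Python scripts to look and compute and a shell command to move; the robot and the scene stay as the last step left them, time stands still between calls to the robot, and variables do not carry over. Pictures are saved under pics/ and viewed, at most 10 in all, crops included, and the job is handed in when it is done.

```bash
mkdir -p pics
cat > h.py <<'E'
import numpy as np, cv2
from scipy.spatial.transform import Rotation as R
from bench import r
def rot(o):
    o=np.array(o,float)
    if o.shape==(3,3): return o
    return R.from_euler('xyz',o,degrees=True).as_matrix()
def ray(c,px):
    d=rot(c['orientation'])@np.linalg.inv(c['K'])@np.array([px[0],px[1],1.]); return np.array(c['eye']),d/np.linalg.norm(d)
def onz(c,px,z):
    e,d=ray(c,px); return e+d*(z-e[2])/d[2]
def tri(rs):
    A=np.zeros((3,3));b=np.zeros(3)
    for e,d in rs:
        P=np.eye(3)-np.outer(d,d);A+=P;b+=P@e
    return np.linalg.solve(A,b)
E
python3 - <<'E'
from h import *
o=r.get_obs(); print({k:np.round(o[k],3) for k in('clock','tcp_pos','ee_rot','force','grip_width')}, r.tcp_to_grasp)
cs={n:r.camera(n) for n in('scene','top')}
Z=dict(trigger_top=.098,release_top=.109,jaw_face=.066,pin_head=.066,clamp=0,bush_block=.012,gauge_block=0,sample_vial_2=0,punch_tin=0,thumb_screw_1=0)
print(cs['top']['orientation'],cs['top']['eye'])
for n,z in Z.items():
    rs=[]
    for k,c in cs.items():
        m=r.mark_of(c,n)
        if m: rs.append(ray(c,m[0]['at'])); print(n,k,np.round(m[0]['at']),round(m[0]['confidence'],2),np.round(onz(c,m[0]['at'],z),3))
    if len(rs)==2: print('   tri',np.round(tri(rs),3))
cv2.imwrite('pics/a.png',np.vstack([cs['scene']['image'],cs['top']['image']])[:,:,::-1][:, :].copy()) if 0 else None
for k in cs: cv2.imwrite(f'pics/{k}.png',cs[k]['image'][:,:,::-1])
E
```

```text
{'clock': np.float64(0.0), 'tcp_pos': array([0.239, 0.577, 0.23 ]), 'ee_rot': array([-1.79899e+02,  2.00000e-03,  1.57555e+02]), 'force': array([-0.186, -0.752, -0.317]), 'grip_width': np.float64(0.086)} 0.0187
[-1.71117324e+02  1.19890325e-01 -8.88022650e+01] [0.48888787 0.11904669 0.97818162]
trigger_top scene [304. 262.] 0.82 [0.496 0.033 0.098]
trigger_top top [319. 279.] 0.87 [0.494 0.032 0.098]
   tri [0.494 0.032 0.1  ]
release_top scene [298. 230.] 0.66 [0.563 0.079 0.109]
release_top top [302. 252.] 0.8 [0.546 0.066 0.109]
   tri [0.544 0.068 0.122]
jaw_face scene [242. 271.] 0.61 [0.463 0.132 0.066]
jaw_face top [268. 201.] 0.52 [0.654 0.136 0.066]
   tri [ 0.637  0.183 -0.048]
pin_head scene [291. 219.] 0.5 [0.66  0.144 0.066]
pin_head top [266. 199.] 0.46 [0.657 0.141 0.066]
   tri [0.656 0.142 0.068]
clamp scene [296. 277.] 0.85 [0.572 0.084 0.   ]
clamp top [294. 246.] 0.55 [0.565 0.079 0.   ]
   tri [0.564 0.08  0.007]
bush_block scene [291. 230.] 0.96 [0.704 0.165 0.012]
bush_block top [252. 186.] 0.62 [0.697 0.173 0.012]
   tri [0.7   0.169 0.013]
gauge_block scene [290. 215.] 0.74 [0.78  0.209 0.   ]
gauge_block top [246. 261.] 0.52 [0.53  0.183 0.   ]
   tri [0.544 0.135 0.136]
sample_vial_2 scene [329. 230.] 0.81 [0.761 0.102 0.   ]
sample_vial_2 top [290. 164.] 0.72 [ 0.751  0.09  -0.   ]
   tri [0.747 0.093 0.01 ]
punch_tin scene [227. 238.] 0.57 [0.625 0.279 0.   ]
punch_tin top [253. 187.] 0.74 [0.697 0.172 0.   ]
   tri [0.651 0.219 0.018]
thumb_screw_1 scene [342. 257.] 0.59 [0.678 0.036 0.   ]
thumb_screw_1 top [312. 200.] 0.43 [0.669 0.04  0.   ]
   tri [0.67  0.037 0.004]
```

View pics/scene.png

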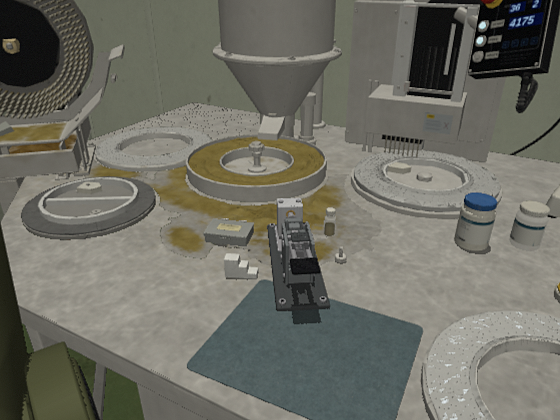

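View pics/top.png

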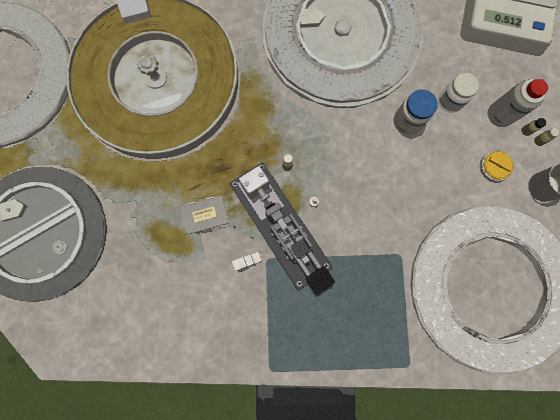

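The clamp points at a yaw of about 34°, with the paddle at about (0.494, 0.032); both views agree. The bystanders lie well off to the sides. In the scene view the paddle is at pixel (304, 266), in the top view at (319, 281). I'm moving above it now.

```bash
python3 -m inch '[[[-1,-0.177,-0.162,0,0],[-1,-0.354,-0.324,0,0],[-1,-0.53,-0.487,0,0],[-1,-0.707,-0.65,0,0],[-1,-0.885,-0.812,0,0]]]'; python3 -m inch '[[[-1,-0.177,-0.162,0,0],[-1,-0.354,-0.324,0,-0.08],[-1,-0.53,-0.487,0,-0.16],[-1,-0.707,-0.65,0,-0.24],[-1,-0.885,-0.812,0,-0.28]]]'; python3 -m inch '[[[-1,0,0,0,0],[-1,0,0,0,0]]]'
python3 - <<'E'
from h import *
o=r.get_obs(); print({k:np.round(o[k],3) for k in('clock','tcp_pos','ee_rot','force','grip_width')})
c=r.camera('wrist');cv2.imwrite('pics/w.png',c['image'][:,:,::-1])
t=r.camera('top')
Z=dict(trigger_top=.098,release_top=.109,jaw_face=.066,pin_head=.066,clamp=0,bush_block=.012)
for n,z in Z.items():
  for k,q in(('w',c),('t',t)):
    for m in r.mark_of(q,n)[:1]: print(k,n,np.round(m['at']),round(m['confidence'],2),np.round(onz(q,m['at'],z),3))
E
```

```text
clock: 1.72
tcp_pos: [0.3664, 0.3038, 0.2315]
ee_rot: [180.0, 0.0, 157.5]
force: [0.6, 0.9, -0.0]
grip_width: 0.0002
gripper_force: 0.0
clock: 2.35
tcp_pos: [0.4879, 0.044, 0.2317]
ee_rot: [180.0, 0.1, -168.5]
force: [0.9, 0.8, -1.2]
grip_width: 0.0004
gripper_force: 0.0
clock: 2.6
tcp_pos: [0.4871, 0.0453, 0.2312]
ee_rot: [180.0, -0.0, -168.9]
force: [-1.0, -0.7, -1.4]
grip_width: -0.0001
gripper_force: 0.0
{'clock': np.float64(2.6), 'tcp_pos': array([0.487, 0.045, 0.231]), 'ee_rot': array([ 1.79968e+02, -1.30000e-02, -1.68941e+02]), 'force': array([-0.979, -0.652, -1.413]), 'grip_width': np.float64(-0.0)}
w trigger_top [261. 203.] 0.67 [0.491 0.029 0.098]
w release_top [291. 269.] 0.65 [0.551 0.07  0.109]
t release_top [302. 253.] 0.49 [0.544 0.067 0.109]
t jaw_face [270. 205.] 0.43 [0.645 0.131 0.066]
t pin_head [267. 198.] 0.65 [0.661 0.139 0.066]
w clamp [290. 243.] 0.69 [0.57  0.078 0.   ]
t clamp [292. 246.] 0.94 [0.565 0.083 0.   ]
t bush_block [253. 186.] 0.89 [0.698 0.172 0.012]
```

View pics/w.png

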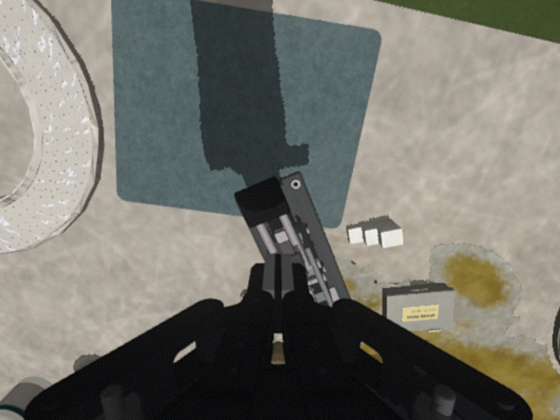

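The wrist view shows the black paddle around (262, 197) and the closed fingertips at about (278, 265). The turn sense is opposite to yaw, so another -23° squares the tool to the clamp. I'll align it, descend, then make slow contact.

```bash
python3 -m inch '[[[-1,0.004,-0.064,0.1,-0.08],[-1,0.004,-0.064,0.25,-0.16],[-1,0.004,-0.064,0.4,-0.19],[-1,0.004,-0.064,0.44,-0.19],[-1,0.004,-0.064,0.44,-0.19]]]'; python3 -m inch '[[[-1,0,0,0,0],[-1,0,0,0.02,0],[-1,0,0,0.04,0],[-1,0,0,0.06,0],[-1,0,0,0.08,0]]]'
python3 - <<'E'
from h import *
c=r.camera('scene');cv2.imwrite('pics/s2.png',cv2.resize(c['image'][180:340,220:380,::-1],(640,640))[:600])
E
```

```text
clock: 3.92
tcp_pos: [0.4894, 0.0292, 0.1214]
ee_rot: [180.0, -0.0, -146.1]
force: [-0.1, 0.0, 0.5]
grip_width: -0.0002
gripper_force: 0.0
clock: 4.55
tcp_pos: [0.4893, 0.0292, 0.1009]
ee_rot: [180.0, -0.0, -146.1]
force: [0.7, 0.2, -0.8]
grip_width: -0.0004
gripper_force: 0.0
```

View pics/s2.png

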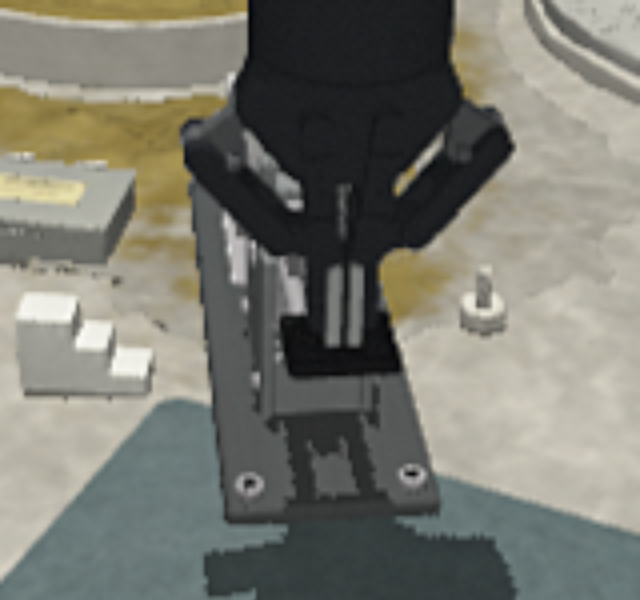

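The fingertips sit centred on the black paddle, at (345, 345) in the crop. Now the first stroke, at a moderate pace.

```bash
python3 -m inch '[[[-1,0,0,0.03,0],[-1,0,0,0.05,0],[-1,0,0,0.07,0],[-1,0,0,0.09,0],[-1,0,0,0.1,0]]]'; python3 -m inch '[[[-1,0,0,0.03,0],[-1,0,0,0.06,0],[-1,0,0,0.08,0],[-1,0,0,0.1,0],[-1,0,0,0.1,0]]]'
```

```text
clock: 5.22
tcp_pos: [0.4891, 0.029, 0.0759]
ee_rot: [180.0, -0.0, -146.1]
force: [-2.0, -1.5, 3.1]
grip_width: -0.0001
gripper_force: 1.9
clock: 5.85
tcp_pos: [0.4891, 0.0291, 0.0508]
ee_rot: [180.0, -0.0, -146.0]
force: [0.5, -0.0, 3.2]
grip_width: 0.0
gripper_force: 1.2
```

```bash
python3 -m inch '[[[-1,0,0,0.01,0],[-1,0,0,0.01,0]]]';python3 -m inch '[[[-1,0,0,-0.1,0],[-1,0,0,-0.21,0],[-1,0,0,-0.22,0],[-1,0,0,-0.22,0]]]'
python3 - <<'E'
from h import *
t=r.camera('top')
for n in('trigger_top','jaw_face','pin_head','release_top','bush_block'):
    for m in r.mark_of(t,n)[:1]: print(n,m['at'],round(m['confidence'],2),np.round(onz(t,m['at'],.066),3))
cv2.imwrite('pics/t2.png',cv2.resize(t['image'][150:310,210:370,::-1],(600,600),interpolation=cv2.INTER_CUBIC))
E
```

```text
clock: 6.1
tcp_pos: [0.4893, 0.0292, 0.0488]
ee_rot: [-180.0, -0.0, -146.1]
force: [0.1, 0.1, 3.7]
grip_width: -0.0
gripper_force: 1.6
clock: 6.6
tcp_pos: [0.4889, 0.029, 0.1034]
ee_rot: [180.0, -0.0, -146.1]
force: [0.4, 0.5, -0.3]
grip_width: 0.0
gripper_force: 0.0
jaw_face [267.5, 198.1] 0.64 [0.66  0.138 0.066]
pin_head [265.1, 198.6] 0.64 [0.659 0.143 0.066]
release_top [300.2, 253.1] 0.58 [0.546 0.068 0.066]
bush_block [252.5, 187.1] 0.95 [0.683 0.17  0.066]
```

View pics/t2.png

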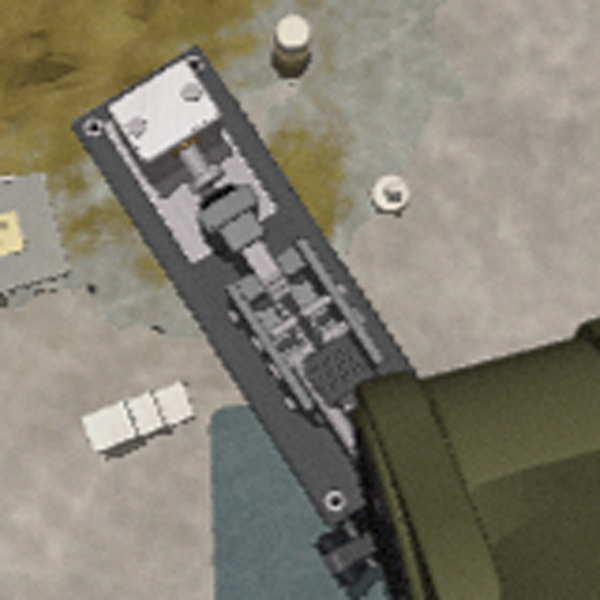

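The jaw has advanced, with its pad at about (222, 188) in the crop and the pin shoulder just ahead at (205, 175). The release tab is at (340, 370). Second stroke: the gap plus the 8 mm minimum leaves room for it.

```bash
python3 -m inch '[[[-1,0,0,0.03,0],[-1,0,0,0.06,0],[-1,0,0,0.09,0],[-1,0,0,0.11,0],[-1,0,0,0.12,0]]]'; python3 -m inch '[[[-1,0,0,0.025,0],[-1,0,0,0.05,0],[-1,0,0,0.075,0],[-1,0,0,0.095,0],[-1,0,0,0.1,0]]]'
```

```text
clock: 7.52
tcp_pos: [0.489, 0.029, 0.0734]
ee_rot: [180.0, -0.1, -146.1]
force: [-1.9, -2.7, 4.0]
grip_width: 0.0
gripper_force: 2.1
clock: 8.15
tcp_pos: [0.4904, 0.0297, 0.0487]
ee_rot: [-180.0, 0.1, -146.0]
force: [1.0, 0.4, 6.4]
grip_width: -0.0001
gripper_force: 2.7
```

```bash
python3 -m inch '[[[-1,0,0,-0.1,0],[-1,0,0,-0.21,0],[-1,0,0,-0.22,0],[-1,0,0,-0.22,0]]]'
python3 - <<'E'
from h import *
t=r.camera('top')
cv2.imwrite('pics/t3.png',cv2.resize(t['image'][160:260,225:325,::-1],(600,600),interpolation=cv2.INTER_CUBIC))
for p in((300.7,248.7),): print(onz(t,p,.109))
E
```

```text
clock: 8.65
tcp_pos: [0.4893, 0.0292, 0.1033]
ee_rot: [180.0, -0.0, -146.0]
force: [-0.7, -0.7, 0.6]
grip_width: 0.0004
gripper_force: 0.0
[0.55205762 0.0692968  0.109     ]
```

View pics/t3.png

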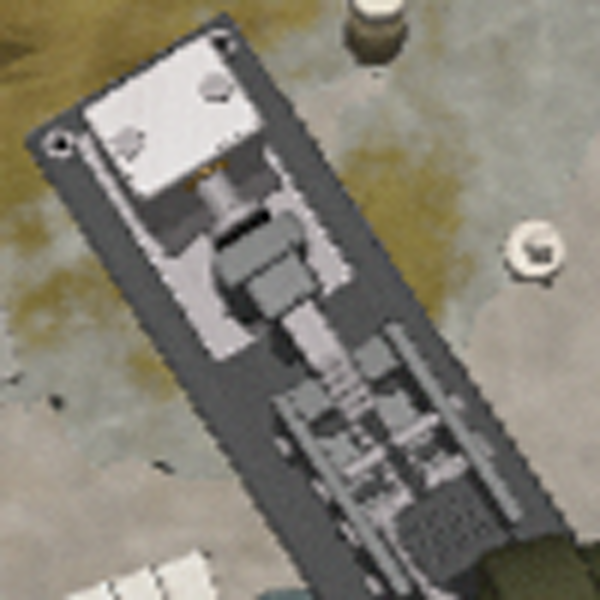

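The pad now touches the pin shoulder at about (240, 220), with roughly 8–13 mm of shank still out below the block face at (205, 180). Third stroke: quick through the idle part, then in small checked steps.

```bash
python3 -m inch '[[[-1,0,0,0.03,0],[-1,0,0,0.06,0],[-1,0,0,0.08,0],[-1,0,0,0.1,0],[-1,0,0,0.12,0]]]'; python3 -m inch '[[[-1,0,0,0.01,0],[-1,0,0,0.02,0],[-1,0,0,0.03,0],[-1,0,0,0.04,0],[-1,0,0,0.04,0]]]'
```

```text
clock: 9.32
tcp_pos: [0.489, 0.0291, 0.0735]
ee_rot: [180.0, -0.0, -146.1]
force: [-3.0, -1.0, 3.9]
grip_width: -0.0
gripper_force: 3.0
clock: 9.95
tcp_pos: [0.4899, 0.0297, 0.0639]
ee_rot: [-180.0, 0.1, -146.0]
force: [-1.3, -0.1, 5.1]
grip_width: 0.0
gripper_force: 2.0
```

```bash
python3 -m inch '[[[-1,0,0,0.006,0],[-1,0,0,0.012,0],[-1,0,0,0.012,0]]]'
```

```text
clock: 10.32
tcp_pos: [0.4903, 0.0299, 0.0611]
ee_rot: [-180.0, 0.1, -146.0]
force: [-0.8, 1.0, 5.7]
grip_width: -0.0003
gripper_force: 2.5
```

```bash
python3 -m inch '[[[-1,0,0,0.006,0],[-1,0,0,0.012,0],[-1,0,0,0.012,0]]]'
```

```text
clock: 10.7
tcp_pos: [0.4905, 0.0299, 0.0582]
ee_rot: [-180.0, 0.1, -146.0]
force: [-0.2, 1.3, 5.8]
grip_width: 0.0003
gripper_force: 2.5
```

```bash
python3 -m inch '[[[-1,0,0,0.005,0],[-1,0,0,0.01,0],[-1,0,0,0.01,0]]]'
```

```text
clock: 11.08
tcp_pos: [0.4906, 0.0298, 0.0557]
ee_rot: [-180.0, 0.2, -146.0]
force: [-0.7, 1.1, 5.6]
grip_width: 0.0002
gripper_force: 2.6
```

```bash
python3 -m inch '[[[-1,0,0,0.005,0],[-1,0,0,0.01,0],[-1,0,0,0.01,0]]]'
```

```text
clock: 11.45
tcp_pos: [0.4907, 0.0297, 0.0532]
ee_rot: [-179.9, 0.2, -146.0]
force: [0.7, 0.8, 5.4]
grip_width: 0.0001
gripper_force: 2.6
```

```bash
python3 -m inch '[[[-1,0,0,0.005,0],[-1,0,0,0.01,0],[-1,0,0,0.01,0]]]'
```

```text
clock: 11.82
tcp_pos: [0.4903, 0.0295, 0.0506]
ee_rot: [-180.0, 0.1, -146.0]
force: [-0.1, -0.4, 4.2]
grip_width: -0.0001
gripper_force: 1.9
```

```bash
python3 -m inch '[[[-1,0,0,0.005,0],[-1,0,0,0.008,0],[-1,0,0,0.008,0]]]'
```

```text
clock: 12.2
tcp_pos: [0.4902, 0.0294, 0.0486]
ee_rot: [-180.0, 0.1, -146.0]
force: [0.8, 0.5, 5.9]
grip_width: 0.0001
gripper_force: 2.6
```

Stroke 3 is complete and the pin isn't home yet. Raising, then the final stroke in small checked steps.

```bash
python3 -m inch '[[[-1,0,0,-0.1,0],[-1,0,0,-0.21,0],[-1,0,0,-0.22,0],[-1,0,0,-0.22,0]]]'; python3 -m inch '[[[-1,0,0,0.03,0],[-1,0,0,0.06,0],[-1,0,0,0.08,0],[-1,0,0,0.08,0]]]'; python3 -m inch '[[[-1,0,0,0.005,0],[-1,0,0,0.01,0],[-1,0,0,0.01,0]]]'
```

```text
clock: 12.7
tcp_pos: [0.4891, 0.0291, 0.1029]
ee_rot: [180.0, -0.0, -146.1]
force: [-0.9, 0.5, -0.0]
grip_width: 0.0001
gripper_force: 0.0
clock: 13.2
tcp_pos: [0.4887, 0.0291, 0.0825]
ee_rot: [180.0, -0.1, -146.0]
force: [-1.0, -1.6, 1.7]
grip_width: -0.0001
gripper_force: 1.1
clock: 13.58
tcp_pos: [0.4892, 0.0293, 0.0808]
ee_rot: [180.0, -0.0, -146.0]
force: [-1.7, -0.8, 1.7]
grip_width: 0.0003
gripper_force: 1.2
```

```bash
python3 -m inch '[[[-1,0,0,0.005,0],[-1,0,0,0.01,0],[-1,0,0,0.01,0]]]'
```

```text
clock: 13.95
tcp_pos: [0.4894, 0.0293, 0.0783]
ee_rot: [180.0, 0.0, -146.0]
force: [-2.1, -1.1, 2.0]
grip_width: -0.0002
gripper_force: 1.5
```

```bash
python3 -m inch '[[[-1,0,0,0.004,0],[-1,0,0,0.008,0],[-1,0,0,0.008,0]]]'
```

```text
clock: 14.32
tcp_pos: [0.4894, 0.0293, 0.0763]
ee_rot: [-180.0, 0.0, -146.0]
force: [-2.7, -0.1, 4.2]
grip_width: -0.0002
gripper_force: 2.3
```

```bash
python3 -m inch '[[[-1,0,0,0.004,0],[-1,0,0,0.008,0],[-1,0,0,0.008,0]]]'
```

```text
clock: 14.7
tcp_pos: [0.4895, 0.0293, 0.0743]
ee_rot: [-180.0, 0.0, -146.0]
force: [-2.3, -0.4, 5.0]
grip_width: 0.0001
gripper_force: 2.5
```

```bash
python3 -m inch '[[[-1,0,0,0.004,0],[-1,0,0,0.008,0],[-1,0,0,0.008,0]]]'
```

```text
clock: 15.08
tcp_pos: [0.4895, 0.0294, 0.0723]
ee_rot: [-180.0, 0.0, -146.0]
force: [-2.1, 0.2, 5.6]
grip_width: -0.0
gripper_force: 2.5
```

```bash
python3 -m inch '[[[-1,0,0,0.004,0],[-1,0,0,0.008,0],[-1,0,0,0.008,0]]]'
```

```text
clock: 15.45
tcp_pos: [0.4897, 0.0294, 0.0704]
ee_rot: [-180.0, 0.0, -146.0]
force: [-2.0, 1.2, 4.9]
grip_width: -0.0003
gripper_force: 2.5
```

```bash
python3 -m inch '[[[-1,0,0,0.004,0],[-1,0,0,0.008,0],[-1,0,0,0.008,0]]]'
```

```text
clock: 15.82
tcp_pos: [0.4899, 0.0295, 0.0685]
ee_rot: [-180.0, 0.1, -146.0]
force: [-1.7, 0.7, 4.7]
grip_width: 0.0
gripper_force: 2.6
```

```bash
python3 -m inch '[[[-1,0,0,0.004,0],[-1,0,0,0.008,0],[-1,0,0,0.008,0]]]'
```

```text
clock: 16.2
tcp_pos: [0.4901, 0.0297, 0.0665]
ee_rot: [-180.0, 0.1, -146.0]
force: [-0.8, 1.2, 5.6]
grip_width: 0.0001
gripper_force: 2.5
```

```bash
python3 -m inch '[[[-1,0,0,0.004,0],[-1,0,0,0.008,0],[-1,0,0,0.008,0]]]'
```

```text
clock: 16.58
tcp_pos: [0.4902, 0.0297, 0.0645]
ee_rot: [-180.0, 0.1, -146.0]
force: [-0.4, 1.4, 2.8]
grip_width: 0.0001
gripper_force: 1.7
```

```bash
python3 -m inch '[[[-1,0,0,0.004,0],[-1,0,0,0.008,0],[-1,0,0,0.008,0]]]'
```

```text
clock: 16.95
tcp_pos: [0.49, 0.0293, 0.0624]
ee_rot: [-180.0, 0.1, -146.1]
force: [0.6, 0.1, 6.1]
grip_width: -0.0001
gripper_force: 2.4
```

```bash
python3 -m inch '[[[-1,0,0,0.004,0],[-1,0,0,0.008,0],[-1,0,0,0.008,0]]]'
```

```text
clock: 17.32
tcp_pos: [0.4901, 0.0292, 0.0605]
ee_rot: [-180.0, 0.1, -146.1]
force: [1.3, 0.7, 6.0]
grip_width: 0.0
gripper_force: 2.5
```

```bash
python3 -m inch '[[[-1,0,0,0.004,0],[-1,0,0,0.008,0],[-1,0,0,0.008,0]]]'
```

```text
clock: 17.7
tcp_pos: [0.4901, 0.0292, 0.0585]
ee_rot: [-180.0, 0.1, -146.1]
force: [1.1, 1.7, 6.6]
grip_width: 0.0001
gripper_force: 2.7
```

Run:
```python
from h import *
t=r.camera('top')
cv2.imwrite('pics/t4.png',cv2.resize(t['image'][160:260,225:325,::-1],(600,600),interpolation=cv2.INTER_CUBIC))
```

```text
(no output)
```

View pics/t4.png

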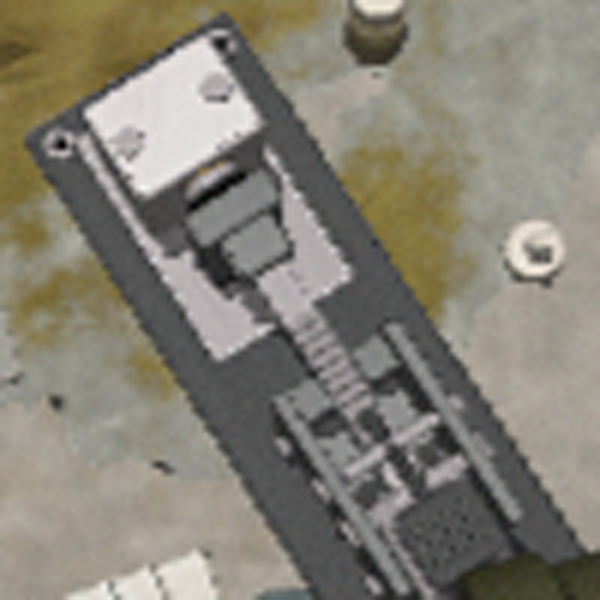

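The shoulder at (215, 180) is now almost on the bushing. I'll keep going in 1–2 mm steps.

```bash
python3 -m inch '[[[-1,0,0,0.003,0],[-1,0,0,0.006,0],[-1,0,0,0.006,0]]]'
```

```text
clock: 18.12
tcp_pos: [0.4903, 0.0294, 0.0572]
ee_rot: [-179.9, 0.1, -146.1]
force: [1.3, 2.0, 7.3]
grip_width: -0.0001
gripper_force: 3.3
```

```bash
python3 -m inch '[[[-1,0,0,0.003,0],[-1,0,0,0.006,0],[-1,0,0,0.006,0]]]'
```

```text
clock: 18.5
tcp_pos: [0.4906, 0.0295, 0.0559]
ee_rot: [-179.9, 0.1, -146.0]
force: [1.2, 1.0, 9.4]
grip_width: 0.0001
gripper_force: 4.0
```

```bash
python3 -m inch '[[[-1,0,0,0.003,0],[-1,0,0,0.006,0],[-1,0,0,0.006,0]]]'
```

```text
clock: 18.88
tcp_pos: [0.4908, 0.0296, 0.0546]
ee_rot: [-179.9, 0.2, -146.0]
force: [1.4, 1.5, 10.7]
grip_width: 0.0001
gripper_force: 4.7
```

```bash
python3 -m inch '[[[-1,0,0,0.003,0],[-1,0,0,0.003,0],[-1,0,0,0.003,0],[-1,0,0,0.003,0]]]'
```

```text
clock: 19.38
tcp_pos: [0.4909, 0.0297, 0.054]
ee_rot: [-179.9, 0.2, -146.0]
force: [0.4, 1.2, 12.5]
grip_width: 0.0001
gripper_force: 5.1
```

```bash
python3 -m inch '[[[-1,0,0,0,0],[-1,0,0,0,0],[-1,0,0,0,0]]]';python3 -m inch '[[[-1,0,0,0,0],[-1,0,0,0,0],[-1,0,0,0,0]]]'
```

```text
clock: 19.75
tcp_pos: [0.4909, 0.0297, 0.054]
ee_rot: [-179.9, 0.2, -146.0]
force: [0.5, 1.3, 11.8]
grip_width: 0.0002
gripper_force: 5.1
clock: 20.12
tcp_pos: [0.4909, 0.0296, 0.054]
ee_rot: [-179.9, 0.2, -146.0]
force: [0.6, 1.4, 12.4]
grip_width: -0.0
gripper_force: 5.1
```

The trigger is stiff at about 12.2 N, held still for over 0.5 s. Next I raise and go above the release tab.

```bash
python3 -m inch '[[[-1,0,0,-0.1,0],[-1,0,0,-0.25,0],[-1,0,0,-0.32,0],[-1,-0.15,0,-0.36,0],[-1,-0.292,0,-0.36,0]]]'
python3 -m inch '[[[-1,0,0,0,0],[-1,0,0,0,0]]]'
python3 - <<'E'
from h import *
s=r.camera('scene');w=r.camera('wrist')
for c in (s,w):
  for n,z in (('release_top',.109),('trigger_top',.098)):
    for m in r.mark_of(c,n)[:2]: print(n,np.round(m['at'],1),round(m['confidence'],2),np.round(onz(c,m['at'],z),3))
cv2.imwrite('pics/s5.png',np.hstack([cv2.resize(s['image'][190:290,250:350,::-1],(400,400)),cv2.resize(w['image'][170:330,200:360,::-1],(400,400))]))
E
```

```text
clock: 20.75
tcp_pos: [0.5509, 0.0696, 0.1437]
ee_rot: [-179.9, 0.0, -146.1]
force: [-0.2, -0.7, 0.3]
grip_width: 0.0002
gripper_force: 0.0
clock: 21.0
tcp_pos: [0.5488, 0.0691, 0.1422]
ee_rot: [180.0, -0.1, -146.1]
force: [-0.7, 0.5, 0.7]
grip_width: 0.0001
gripper_force: 0.0
release_top [297.8 234.1] 0.72 [0.552 0.073 0.109]
release_top [228.4 235.1] 0.53 [0.491 0.175 0.109]
trigger_top [304.8 263.1] 0.58 [0.494 0.03  0.098]
release_top [277.6 247.9] 0.74 [0.551 0.07  0.109]
trigger_top [280.6 134.2] 0.6 [0.49  0.031 0.098]
```

View pics/s5.png

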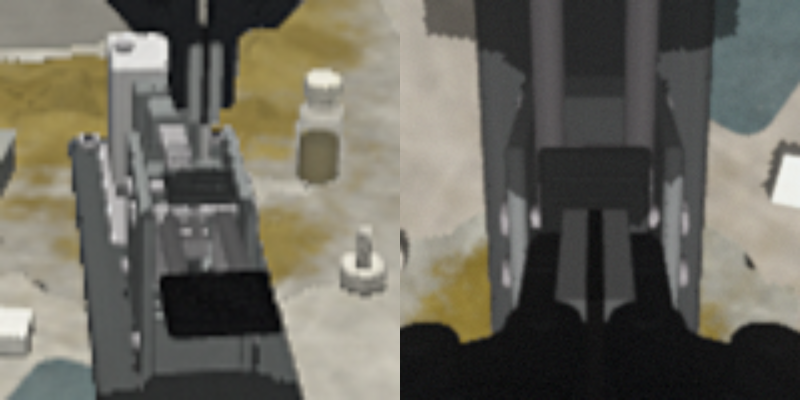

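The fingertips sit above the tab, within 2 mm of its mark at (0.551, 0.070). Pressing down and holding.

```bash
python3 -m inch '[[[-1,0,0,0.08,0],[-1,0,0,0.13,0],[-1,0,0,0.15,0],[-1,0,0,0.165,0],[-1,0,0,0.172,0]]]'
```

```text
clock: 21.92
tcp_pos: [0.5491, 0.0693, 0.1001]
ee_rot: [-180.0, -0.1, -146.1]
force: [-4.0, -2.1, 4.3]
grip_width: -0.0001
gripper_force: 2.6
```

```bash
python3 -m inch '[[[-1,0,0,0.003,0],[-1,0,0,0.003,0],[-1,0,0,0.003,0],[-1,0,0,0.003,0],[-1,0,0,0.003,0]]]'; for i in 1 2 3; do python3 -m inch '[[[-1,0,0,0,0],[-1,0,0,0,0],[-1,0,0,0,0],[-1,0,0,0,0],[-1,0,0,0,0]]]' |tail -4; done
python3 - <<'E'
from h import *
t=r.camera('top')
cv2.imwrite('pics/t6.png',cv2.resize(t['image'][160:260,225:325,::-1],(600,600),interpolation=cv2.INTER_CUBIC))
E
```

```text
clock: 22.55
tcp_pos: [0.5494, 0.0694, 0.0996]
ee_rot: [-180.0, -0.1, -146.1]
force: [-4.6, -2.9, 5.0]
grip_width: 0.0
gripper_force: 3.0
ee_rot: [-180.0, -0.1, -146.1]
force: [-4.8, -2.8, 4.7]
grip_width: 0.0002
gripper_force: 3.0
ee_rot: [-180.0, -0.1, -146.1]
force: [-4.9, -2.7, 4.9]
grip_width: -0.0001
gripper_force: 3.0
ee_rot: [-180.0, -0.1, -146.1]
force: [-4.0, -2.8, 5.3]
grip_width: -0.0002
gripper_force: 3.0
```

View pics/t6.png

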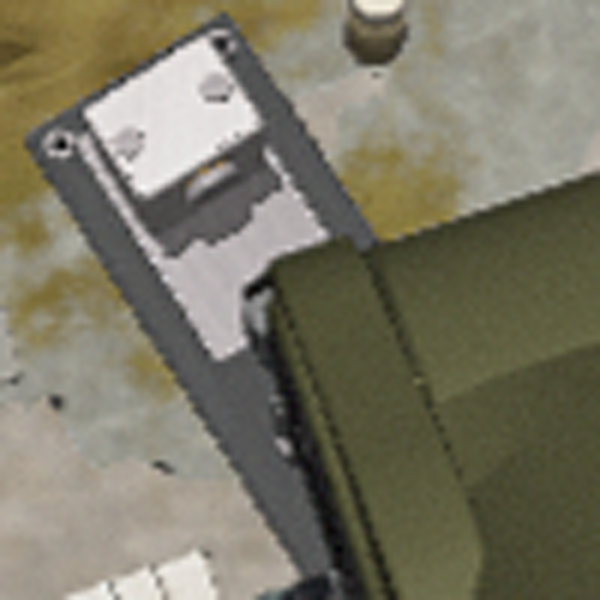

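The pin shoulder is seated at (213, 178), and the jaw has retracted to about (258, 290). I'll hold a little longer, then lift clear and check.

```bash
for i in 1 2; do python3 -m inch '[[[-1,0,0,0,0],[-1,0,0,0,0],[-1,0,0,0,0],[-1,0,0,0,0],[-1,0,0,0,0]]]' |head -1; done
python3 -m inch '[[[-1,0,0,-0.04,0],[-1,0,0,-0.1,0],[-1,0,0,-0.3,0],[-1,0.2,0,-0.5,0],[-1,0.4,0,-0.6,0]]]'; python3 -m inch '[[[-1,0.25,0,-0.1,0],[-1,0.5,0,-0.2,0],[-1,0.6,0,-0.2,0],[-1,0.6,0,-0.2,0]]]'
python3 - <<'E'
from h import *
t=r.camera('top')
for n in('jaw_face','pin_head','bush_block','clamp'):
    for m in r.mark_of(t,n)[:1]: print(n,m['at'],round(m['confidence'],2),np.round(onz(t,m['at'],.066),3))
cv2.imwrite('pics/t7.png',cv2.resize(t['image'][160:310,225:375,::-1],(600,600),interpolation=cv2.INTER_CUBIC))
E
```

```text
clock: 25.1
clock: 25.72
clock: 26.35
tcp_pos: [0.4685, 0.0151, 0.2516]
ee_rot: [-179.9, 0.2, -146.0]
force: [0.4, -0.3, 0.2]
grip_width: 0.0003
gripper_force: 0.0
clock: 26.85
tcp_pos: [0.3423, -0.0701, 0.3004]
ee_rot: [-179.8, 0.1, -146.2]
force: [-0.7, 0.2, 0.5]
grip_width: 0.0001
gripper_force: 0.0
jaw_face [267.7, 203.7] 0.48 [0.648 0.137 0.066]
pin_head [259.5, 189.9] 0.55 [0.677 0.155 0.066]
bush_block [271.1, 206.6] 0.68 [0.642 0.13  0.066]
clamp [290.6, 244.4] 0.95 [0.564 0.088 0.066]
```

View pics/t7.png

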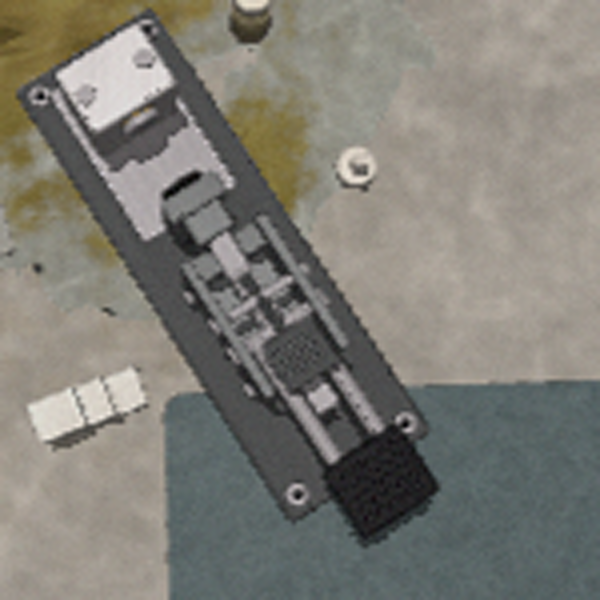

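The trigger and tab are up. I'll compare the jaw position with the very first picture, where it was fully back.

Run:
```python
from h import *
a=cv2.imread('pics/top.png'); t=r.camera('top')['image'][:,:,::-1]
T=a[200:222,266:284]
s=cv2.matchTemplate(np.ascontiguousarray(t[194:228,260:290]),T,cv2.TM_CCOEFF_NORMED); print(cv2.minMaxLoc(s),'rest=(6,6)')
d=np.abs(a.astype(int)-t).sum(2); print(d[200:222,266:284].mean(), d[185:199,255:268].mean())
```

```text
(-0.37703531980514526, 0.8872348666191101, (11, 0), (6, 6)) rest=(6,6)
24.51010101010101 79.73076923076923
```

```bash
python3 -c "
from bench import r
print(r.close_job())"
```

```text
the job is handed in; nothing more can be done
None
```

I've handed in the job: the pin is pressed home with a firm squeeze of about 12 N. The jaw is fully back as far as the pictures show (to about 1–2 mm), the trigger and release are up, and the robot is clear. `close_job` gave no verdict.

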